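Slide the dosing board out over the weigh boat and hold it

TASK

Start the dosing timer by pressing its push button fully down and letting it come back up, then slide the dosing board outward along the top of its stand, without lifting it, until the dark line across it lies along the stand's front edge and its funnel ring is over the middle of the weigh boat. So far out the board would tip over the edge, so keep hold of it: finish with the gripper holding the board flat and still at the line. Leave the weigh boat, the roll of tape, the marker and the pen where they are.

Things in the scene. Friction and masses are not known exactly. Their poses are not given: they have to be found in the camera images.
- stand: fixed grey riser stand, 240 x 110 x 70 mm (x, y, z of its own frame), flat top; origin at the centre of its underside on the bench. Its own +x points outward, to the front edge over which the board is slid (roughly to the robot's left).
- lip (a point): middle of the stand's front top edge: 120 mm along +x from the stand's centre, on the top, 70 mm above the bench; axes as the stand's. The edge runs along y.
- board: loose flat aluminium dosing board, 300 x 56 x 10 mm (x, y, z), about 0.5 kg, centre of mass close to its middle; lies flat on the stand's top, its long side roughly along the stand's x. Origin at the centre of its underside; its own +x points to the outer end, which carries the funnel ring. Once the dark line is at the stand's edge its middle is about 30 mm beyond the edge, so it tips if let go.
- mark (a point): middle of the dark line, 3 mm wide, that runs straight across the board (along its y): 30 mm behind the board's centre (x = -30 mm), on its top face, 10 mm above its underside; axes as the board's.
- handle (a point): on the black upright bar handle fixed to the board's inner end; 60 mm long (x), 14 mm thick (y: grip across this), it stands from the board's top face (10 mm above the underside) to 44 mm above the underside. The point is the middle of the bar, 115 mm behind the board's centre, 33 mm above its underside; axes as the board's.
- ring (a point): axis of the steel funnel ring, 48 mm across and 26 mm high, over a 30 mm through hole near the board's outer end: 120 mm ahead of the board's centre, on its top face (10 mm above the underside).
- timer_box: fixed white dosing timer box, 85 x 70 x 38 mm, standing on the bench; origin at the centre of its underside. A black display panel and one round grey push button are on its top.
- start_top (a point): centre of the top face of the round push button (24 mm across) on the timer box, 60 mm above the bench when up and 14 mm from the box's centre towards its own -x (the robot's side); pressed straight down.
- start (a joint): travel of the push button: 0 m up, 0.006 m fully down; springs back by itself; fully down takes about 5 N.
- boat: loose white square weigh boat, about 68 x 68 x 16 mm, on the bench in front of the stand, where the funnel ring will be when the line is at the edge; origin at the centre of its underside.
- tape: roll of masking tape lying flat, 96 mm across, 25 mm high; origin at the centre of its underside. Leave alone.
- marker: black-capped marker pen, 135 mm long, 17 mm thick, lying on the bench behind the stand; leave alone.
- pen_blue: slim pen, 145 mm long, 11 mm thick, lying near the bench's front edge; leave alone.

How it is judged (in metres and radians):
On the way, in this order (a step that is already met when the one before it is completed fails the run):
1. the push button is pressed fully down (value of joint start above 0.005 m), for 0.05 s.
2. the button is let up again (value of joint start below 0.0015 m), for 0.1 s.
3. the board's line has reached the stand's front edge (x of mark in the frame of lip above -0.006 m), for 0.1 s.
At the end, for the whole second after the job is handed in: The board's line is within 6 mm of the stand's front edge and within 4.5 degrees of parallel, the ring within 18 mm of the boat's centre, the board flat (3.4 degrees, 7 mm in height), still and held by the fingers (over 0.8 N), the button up (x of mark in the frame of lip between -0.006 and 0.006 m and angle between the x axis of board and the x axis of stand, either way round below 0.08 rad and horizontal distance between ring and boat below 0.018 m and angle between board's own z axis and vertical below 0.06 rad and height (world z) of board between 0.064 and 0.077 m and linear speed of board below 0.02 m/s and value of joint start below 0.0015 m and contact force between the fingers and board above 0.8 N); the arm keeps its last pose, push and grip.
It fails at once if the board is lifted off the stand, more than 15 mm (height (world z) of board above 0.085 m).
It fails at once if the board tips over the edge (angle between board's own z axis and vertical above 0.25 rad).
It fails at once if the weigh boat is moved (distance of boat from where it was at the start of the episode above 0.02 m).
It fails at once if the tape, the marker or the pen is moved (distance of any of tape, marker, pen_blue from where it was at the start of the episode above 0.03 m).
It also fails if it takes over 40 s, if anything falls off the work surface, if the arm or the gripper's body presses on something with over 40 N, if the wrist force passes 120 N, or if a joint passes its speed limit or range.

ROBOT

A 6-joint arm with a two-finger parallel gripper is mounted at the origin on a cart in front of the work surface, level with it; the furniture and walls round the work are solid. World frame = base frame: x ahead of the robot, y to its left, z up, the work surface at z = 0. Lengths are in mm, angles in rad, forces in N, time in s.
With the tool pointing down it reaches from about 350 to 975 mm from the base axis. Payload 7.1 kg.
Tool frame: the origin (TCP) lies between the finger pads; the fingertips stand 14 mm ahead of it and the grasp point (between the pads) lies 5 mm behind it; z points along the fingers, y is the line along which they close (so a half turn about z gives the same grasp; the last joint's range is limited). The gripper opens to 88 mm and grips with 3 to 60 N. Pads are 20 mm wide; open, the fingers measure 115 mm over their backs; the gripper's body (75 mm by 178 mm) begins 61 mm behind the grasp point.
Start: joints at [-1.339, 0.423, 1.63, -0, 1.089, -0.019], TCP at [155.131, -605.425, 236.675] pointing down, gripper open.
Joint ranges: [-3, 3], [-0.9, 2.11], [0.09, 2.58], [-1.31, 4.45], [0.11, 2.69], [-2.54, 2.54]. Speed limits (rad/s): [2.39, 2.39, 3.01, 3.14, 3.14, 3.14].

INTERFACE

Orientations are given as a rotation vector (axis times angle).
In Python, from workcell import ctrl gives the robot as it stands. The module is installed in compiled form; this text tells all that it offers.
- The arm moves only by the tool servo_tool, never from a script. Its argument "plan" is a list of rows, each a list of 3 entries, a list of its own where there are three numbers: the closure, from 0 (fully open) to 1 (shut), then the shift along the world's x, y, z in mm, then the turn about the world's z in degrees. In form: [[hand, [x, y, z], yaw], ...]. A call has 1 to 10 rows; each row is the pose to reach, as a shift and turn from the pose commanded when the call began; what a row does not reach only later rows make up. A row lasts 1/12 s, in which the tool goes at most 41.7 mm and 7.16 degrees, less where a joint would pass 70% of its speed; a pose out of reach is approached as far as the arm can. A call with a gripper value outside its range is refused whole. The fingers move at their own pace and stop on an object; the grip force is fixed at half the most. Time passes only in rows, so rows that repeat a pose let the fingers close. It gives the time, the measured TCP pose, the force, the opening and the grip force at its end, in the units of the state.
- ctrl.get_obs(): the state, without advancing time (a new reading comes with each control period).
- ctrl.get_image(name): name is "scene" or "top"; returns the picture (480x640x3 uint8, blue, green, red); there is no depth.
- ctrl.camera_info(name): a dict with "fovy" (degrees; the focal length in pixels is half the picture's height over the tangent of half this angle, whatever the lens; pixels are square), "cx", "cy" (the principal point, pixels), "k1" (the pictures are not rectified: a ray, as slopes to the right and down, at radius r is drawn at 1 + k1 r^2 times it, then the intrinsics apply), "rvec" (rotation vector, rad) and "tvec" (3), from world to camera coordinates, as OpenCV has them. Camera axes: x right, y down, z forward; pixel columns grow to the right and rows downward; lengths in mm; the calibration is good to about 2 mm. A picture is of the moment at which its call begins. camera_info takes no time and is no camera call.
- ctrl.close_job(): hands the job in; it is judged then, once.
The state is a dict: "t": time; "qpos": joint angles; "qvel": joint speeds; "joint_torque": joint torques, N m; "ee_pos": TCP position; "orientation": TCP orientation; "ft_force": force on the tool from outside, world axes, zero at the start; "moment": the same for the moment, N m; "width": finger opening in mm; "grasp_force": force on a finger pad.
Only numpy, scipy, OpenCV 4.12 (cv2) and the standard library are available. Lean on these libraries where they do the work, as an engineer would, in place of code of your own. Each camera call takes 0.05 s, during which the arm holds its last target. There are 200 camera calls.

## Working session

There is one attempt and no reset: what is moved stays moved. The work goes in short steps, Python scripts to look and compute and a tool call to move; the robot and the scene stay as the last step left them, time stands still between calls to the robot, and variables do not carry over. Pictures are saved under pics/ and viewed, at most 10 in all, crops included, and the job is handed in when it is done.

Besides the shell and the picture viewer there is one more tool, called after ">>>" in YAML: its name, and indented under it one key for each argument. servo_tool: Moves the arm, as the interface text tells. Its arguments: {"type":"object","properties":{"plan":{"type":"array"}},"required":["plan"]}

```bash
mkdir -p pics; cat > h.py <<'E'
import numpy as np, cv2
from workcell import ctrl
def cam(n):
    c=ctrl.camera_info(n); f=240/np.tan(np.radians(c["fovy"])/2)
    R=cv2.Rodrigues(np.array(c["rvec"],float))[0]; t=np.array(c["tvec"],float)
    K=np.array([[f,0,c["cx"]],[0,f,c["cy"]],[0,0,1.]]); return K,np.array([c["k1"],0,0,0.]),R,t
def ray(n,uv,z):
    K,d,R,t=cam(n); p=cv2.undistortPoints(np.array(uv,float).reshape(-1,1,2),K,d).reshape(-1,2)
    D=np.c_[p,np.ones(len(p))]@R; C=-R.T@t
    return C+D*((z-C[2])/D[:,2])[:,None]
def proj(n,P):
    K,d,R,t=cam(n); return cv2.projectPoints(np.array(P,float).reshape(-1,1,3),R,t,K,d)[0].reshape(-1,2)
E
python3 - <<'E'
from h import *
for n in("top","scene"):
    i=ctrl.get_image(n); cv2.imwrite(f"pics/{n}0.png",i); K,d,R,t=cam(n); print(n,-R.T@t,K[0,0],d[0])
o=ctrl.get_obs(); print({k:np.round(v,3) for k,v in o.items()})
E
```

```text
top [ 375.35677674  -91.85284434 1054.83439026] 470.2275428251169 -0.07020936020000901
scene [  26.38666681 -727.71212214 1075.56817719] 539.9252091273419 -0.028251851701807006
{'t': np.float64(0.1), 'qpos': array([-1.339,  0.424,  1.631, -0.   ,  1.089, -0.019]), 'qvel': array([ 0.001, -0.001, -0.002, -0.   ,  0.001, -0.001]), 'joint_torque': array([ 1.0000e-03, -5.4561e+01, -2.7432e+01,  6.5000e-02,  1.9000e-02,
       -0.0000e+00]), 'ee_pos': array([ 155.006, -604.973,  235.981]), 'orientation': array([-3.116, -0.393,  0.   ]), 'ft_force': array([ 0.105, -0.481,  0.073]), 'moment': array([-0.015,  0.039,  0.036]), 'grasp_force': np.float64(0.0), 'width': np.float64(87.909)}
```

View pics/top0.png

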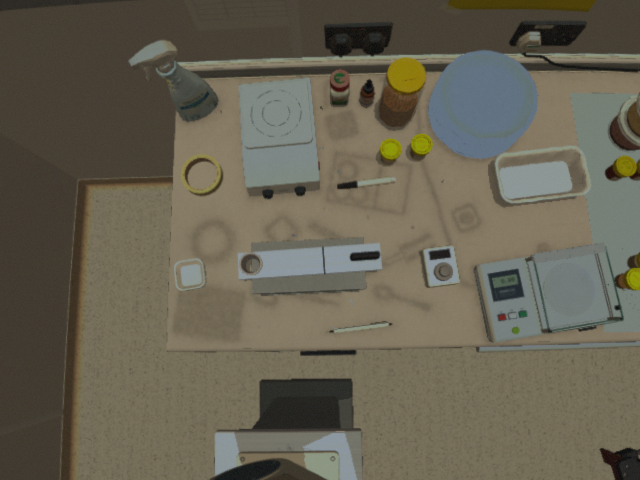

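View pics/scene0.png

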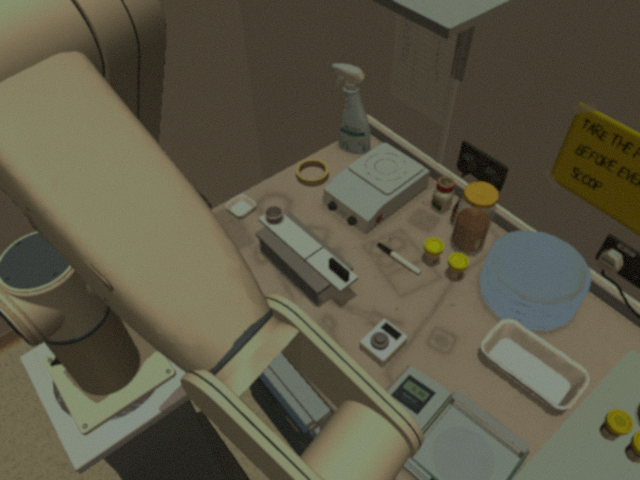

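The top view shows the stand at about (252–365, 239–293), with the board's ring at (251,263), line at (324,260) and handle at (365,256). The boat is at (189,274) and the button at (443,271). In the scene view, the button is at (380,340), the handle at (341,270), the ring at (273,213) and the boat at (241,206).

```bash
python3 - <<'E'
from h import *
i=cv2.imread("pics/top0.png"); g=cv2.cvtColor(i,6)
def blob(m,x0,y0,x1,y1,nm):
    M=np.zeros_like(g); M[y0:y1,x0:x1]=m[y0:y1,x0:x1].astype(np.uint8)*255
    cs=cv2.findContours(M,0,1)[0]; c=max(cs,key=cv2.contourArea); r=cv2.minAreaRect(c); print(nm,r,cv2.contourArea(c)); return r,c
r,_=blob(g<60,340,244,385,268,"handle"); b=cv2.boxPoints(r); print(ray("top",b,114).round(1)); print("c",ray("top",[r[0]],114))
r,_=blob(g>150,175,255,210,295,"boat"); print("c",ray("top",[r[0]],16))
r,_=blob(g>140,236,238,384,285,"board"); print(ray("top",cv2.boxPoints(r),80).round(1))
r,_=blob(g>140,420,240,462,292,"timer"); print(ray("top",cv2.boxPoints(r),38).round(1),ray("top",[r[0]],38))
cr=i[225:300,170:470]; cv2.imwrite("pics/c.png",cv2.resize(cr,None,fx=2.66,fy=2.66,interpolation=2))
s=cv2.imread("pics/scene0.png")[190:370,220:420]; s=cv2.resize(s,None,fx=3,fy=3,interpolation=2); cv2.imwrite("pics/s.png",s)
for uv in[(443,271)]: print("btn top",ray("top",[uv],60))
print("btn sc",ray("scene",[(380,340)],60))
E
```

```text
handle ((364.0940856933594, 255.7235107421875), (7.286167621612549, 28.301008224487305), 85.60128784179688) 170.0
[[ 518.3 -139.3  114. ]
 [ 521.5 -196.5  114. ]
 [ 506.7 -197.   114. ]
 [ 503.5 -140.   114. ]]
c [[ 512.48859898 -168.18921153  114.        ]]
boat ((184.0, 282.0), (0.0, 0.0), 0.0) 0.0
c [[475.78926911 227.84554801  16.        ]]
board ((279.8832702636719, 262.8655090332031), (25.22145652770996, 84.57024383544922), 85.91438293457031) 1535.0
[[528.3  96.7  80. ]
 [537.3 -81.5  80. ]
 [484.2 -84.2  80. ]
 [475.   92.3  80. ]]
timer ((441.3324279785156, 265.60540771484375), (37.27505874633789, 29.996803283691406), 81.02737426757812) 1022.0
[[ 534.3 -304.9   38. ]
 [ 543.2 -370.6   38. ]
 [ 462.3 -377.8   38. ]
 [ 453.7 -312.9   38. ]] [[ 498.12332017 -341.48756327   38.        ]]
btn top [[ 483.86902944 -338.91357877   60.        ]]
btn sc [[ 480.62729989 -348.25195543   60.        ]]
```

View pics/c.png

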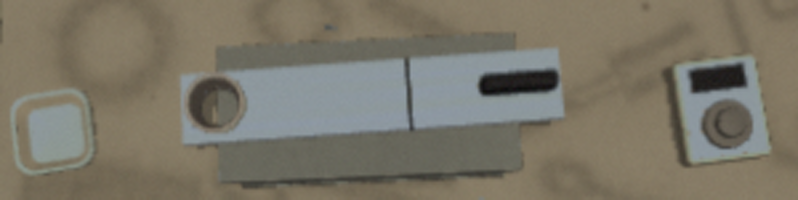

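View pics/s.png

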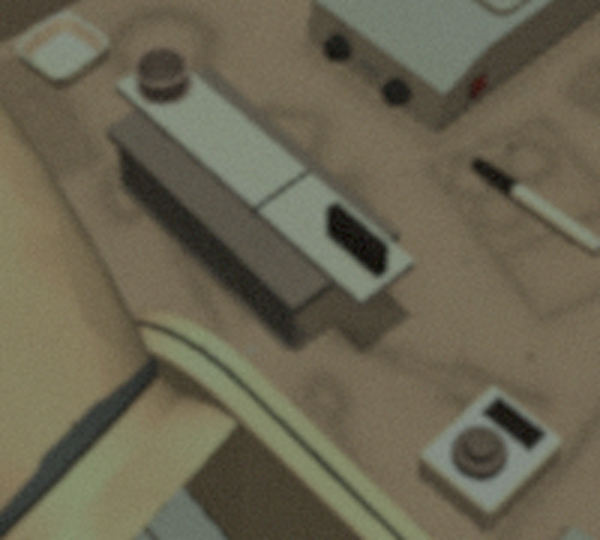

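Crop: the board's corners are at (181,73), (559,48), (563,118) and (184,145), and its line runs (406,57)–(411,130). The stand's front edge runs (216,46)–(220,182) and its back edge ends at (515,32)/(522,170). The boat is centred at (54,131) and the button cap at (733,120). In the scene crop the cap is at (482,442).

```bash
python3 - <<'E'
from h import *
T=lambda *p:np.array(p,float)/2.66+[169.7,224.7]
def P(z,*p): return ray("top",T(*p),z).round(1)[:,:2]
print("board",P(80,(181,73),(184,145),(563,118),(559,48)).tolist(),P(80,(181,73),(184,145),(563,118),(559,48)).mean(0))
print("line",P(80,(406,57),(411,130)).tolist())
st=P(70,(216,46),(220,182),(522,170),(515,32));print("stand",st.tolist(),st.mean(0))
print("boat",P(16,(54,131)),"boat scene",ray("scene",[(220+62/3,190+45/3)],12))
print("handle",P(114,(480,84),(556,79),(518,81)).tolist())
print("handle sc",ray("scene",[(220+356/3,190+236/3)],103))
print("btn",P(60,(733,120)),ray("scene",[(220+482/3-.3,190+442/3-.3)],60))
print("ring rim",P(106,(216,102)))
o=ctrl.get_obs(); import scipy.spatial.transform as s; print(s.Rotation.from_rotvec(o["orientation"]).as_matrix().round(3))
E
```

```text
board [[530.8, 94.7], [473.4, 91.8], [488.6, -205.8], [544.2, -205.0]] [509.25  -56.075]
line [[539.7, -84.0], [481.7, -86.8]]
stand [[553.7, 68.5], [444.6, 64.7], [449.5, -173.2], [559.8, -171.6]] [501.9 -52.9]
boat [[493.7 214.7]] boat scene [[496.66709551 219.67936633  12.        ]]
handle [[512.0, -140.0], [514.5, -197.8], [513.6, -168.9]]
handle sc [[ 515.15119732 -171.53609742  103.        ]]
btn [[ 486.3 -343.9]] [[ 486.166924  -343.5039839   60.       ]]
ring rim [[503.5  62.4]]
[[ 0.969  0.248 -0.   ]
 [ 0.248 -0.969  0.001]
 [ 0.    -0.001 -1.   ]]
```

>>> servo_tool:
  plan:
    - [1,[33,26,0],7]
    - [1,[66,52,0],14]
    - [1,[99,78,0],21]
    - [1,[132,105,0],28]
    - [1,[166,131,0],35]
    - [1,[199,157,0],42]
    - [1,[232,183,0],49]
    - [1,[265,209,0],56]
    - [1,[298,235,0],63]
    - [1,[331,261,-40],70]

```text
t: 0.93
ee_pos: [479.0, -353.4, 213.7]
orientation: [2.314, 2.112, 0.003]
ft_force: [1.1, -0.6, 0.4]
width: 24.1
grasp_force: 0.0
```

>>> servo_tool:
  plan:
    - [1,[0,0,-30],7]
    - [1,[0,0,-60],8.3]
    - [1,[0,0,-80],8.3]
    - [1,[0,0,-95],8.3]
    - [1,[0,0,-100],8.3]
    - [1,[0,0,-100],8.3]
    - [1,[0,0,-100],8.3]

```text
t: 1.52
ee_pos: [474.5, -353.9, 109.8]
orientation: [2.169, 2.272, -0.0]
ft_force: [-0.4, -0.6, 0.1]
width: 0.3
grasp_force: 0.0
```

>>> servo_tool:
  plan:
    - [1,[12,10,0],0]
    - [1,[12,10,-15],0]
    - [1,[12,10,-28],0]
    - [1,[12,10,-30],0]
    - [1,[12,10,-30],0]
    - [1,[12,10,-30],0]

```text
t: 2.02
ee_pos: [486.3, -343.9, 79.8]
orientation: [2.169, 2.272, -0.0]
ft_force: [0.8, 0.3, 0.7]
width: 0.4
grasp_force: 0.0
```

```bash
python3 - <<'E'
from h import *
i=ctrl.get_image("scene")[260:400,300:480]; cv2.imwrite("pics/b.png",cv2.resize(i,None,fx=4,fy=4,interpolation=2))
o=ctrl.get_obs(); print(o["ee_pos"],o["ft_force"],o["orientation"])
E
```

```text
[ 486.49587117 -344.07031122   80.06523735] [-0.48338655 -0.47890529 -0.81995439] [2.16910958e+00 2.27172103e+00 1.23818180e-04]
```

View pics/b.png

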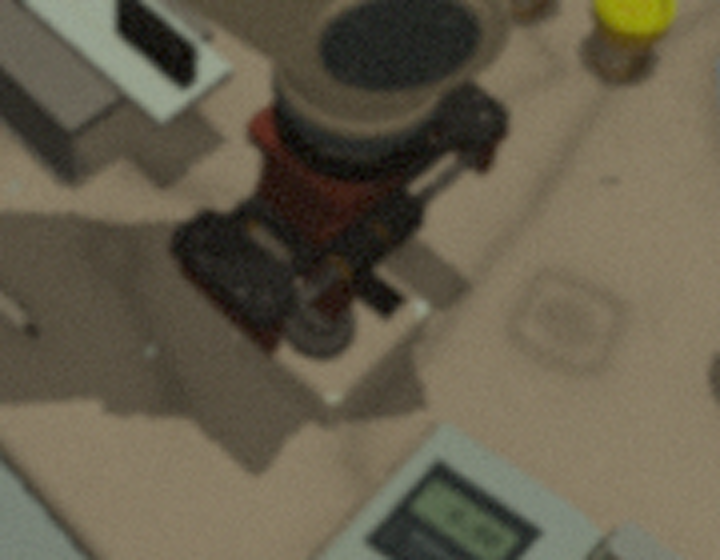

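The closed fingers are directly over the button, whose collar shows at about (320,330) in the crop. I'll press down 12.5 mm, which brings the tips to about z = 53.5.

>>> servo_tool:
  plan:
    - [1,[0,0,-6],0]
    - [1,[0,0,-9],0]
    - [1,[0,0,-11],0]
    - [1,[0,0,-12.5],0]
    - [1,[0,0,-12.5],0]
    - [1,[0,0,-12.5],0]

```text
t: 2.57
ee_pos: [487.0, -344.4, 68.2]
orientation: [2.168, 2.271, 0.0]
ft_force: [-2.0, -0.0, 10.8]
width: 0.6
grasp_force: 5.5
```

>>> servo_tool:
  plan:
    - [1,[0,0,-0.7],0]
    - [1,[0,0,-0.7],0]
    - [1,[0,0,-0.7],0]

```text
t: 2.82
ee_pos: [487.1, -344.4, 68.1]
orientation: [2.168, 2.271, 0.0]
ft_force: [-3.3, 1.2, 16.9]
width: 0.3
grasp_force: 8.2
```

>>> servo_tool:
  plan:
    - [1,[0,0,15],0]
    - [1,[0,0,45],0]
    - [0.3,[0,20,85],0]
    - [0.3,[5,60,95],0]
    - [0.3,[12,100,95],0]
    - [0.3,[20,140,95],0]
    - [0.3,[26,174,95],0]
    - [0.3,[26,174,95],0]
    - [0.3,[26,174,95],0]

```text
t: 3.57
ee_pos: [512.3, -167.9, 161.1]
orientation: [-2.165, -2.276, 0.001]
ft_force: [-0.4, -0.3, -0.1]
width: 43.6
grasp_force: 0.0
```

>>> servo_tool:
  plan:
    - [0.3,[1,-1,-20],0]
    - [0.3,[1,-1,-45],0]
    - [0.3,[1,-1,-60],0]
    - [0.3,[1,-1,-63],0]
    - [0.3,[1,-1,-63],0]
    - [0.3,[1,-1,-63],0]

```text
t: 4.07
ee_pos: [513.5, -171.5, 98.6]
orientation: [2.17, 2.271, -0.0]
ft_force: [-0.5, 0.3, 1.0]
width: 61.7
grasp_force: 0.0
```

```bash
python3 - <<'E'
from h import *
i=ctrl.get_image("scene")[190:370,220:420]; cv2.imwrite("pics/g.png",cv2.resize(i,None,fx=3,fy=3,interpolation=2))
cv2.imwrite("pics/top1.png",ctrl.get_image("top"))
E
```

```text
(no output)
```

View pics/g.png

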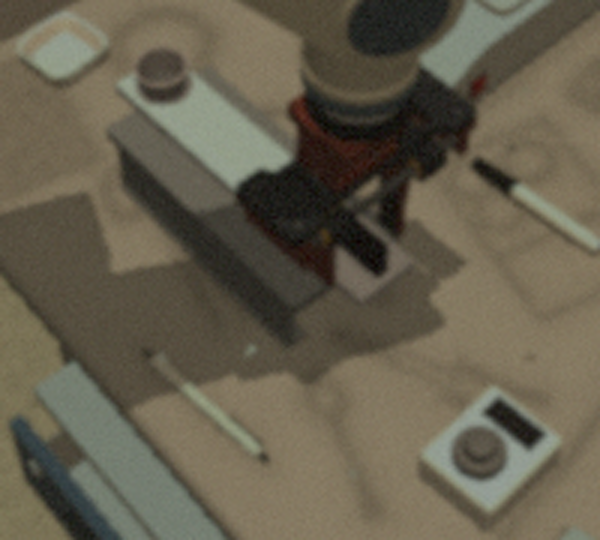

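The fingers straddle the handle (crop ~(360,245)), the board has not moved and the button is up again (480,445). I'll close the gripper.

>>> servo_tool:
  plan:
    - [1,[0,0,0],0]
    - [1,[0,0,0],0]
    - [1,[0,0,0],0]
    - [1,[0,0,0],0]
    - [1,[0,0,0],0]
    - [1,[0,0,0],0]
    - [1,[0,0,0],0]

```text
t: 4.75
ee_pos: [513.4, -170.6, 98.3]
orientation: [-2.169, -2.273, -0.0]
ft_force: [0.1, 0.6, 0.2]
width: 18.6
grasp_force: 0.0
```

>>> servo_tool:
  plan:
    - [1,[-0.5,8,0],0]
    - [1,[-1,20,0],0]
    - [1,[-1.5,32,0],0]
    - [1,[-2,44,0],0]
    - [1,[-2.6,56,0],0]
    - [1,[-3.2,68,0],0]
    - [1,[-3.7,78,0],0]
    - [1,[-3.8,80,0],0]
    - [1,[-3.8,80,0],0]

```text
t: 5.5
ee_pos: [509.5, -89.1, 98.4]
orientation: [-2.167, -2.273, -0.001]
ft_force: [0.2, 5.7, 3.9]
width: 13.6
grasp_force: 30.0
```

The grip only took hold during the slide, so I'll re-measure before going on.

```bash
python3 - <<'E'
from h import *
i=ctrl.get_image("top"); cv2.imwrite("pics/c2.png",cv2.resize(i[225:300,170:470],None,fx=2.66,fy=2.66,interpolation=2))
o=ctrl.get_obs(); print(o["ee_pos"],o["ft_force"],o["moment"])
E
```

```text
[509.47745999 -89.3328929   98.41485682] [-0.08174223  5.46659478  3.69618768] [ 0.63721569 -0.14176733  0.05459084]
```

View pics/c2.png

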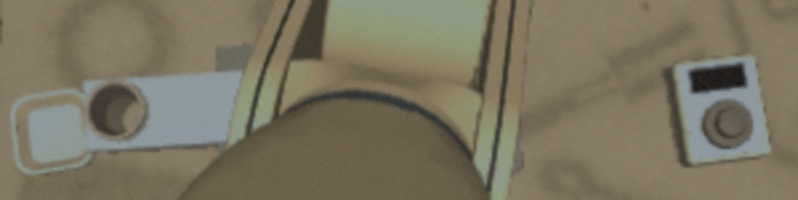

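The outer end is now at crop (85,81)–(89,153) with the ring rim at (118,110); the arm hides the line.

```bash
python3 - <<'E'
from h import *
T=lambda *p:np.array(p,float)/2.66+[169.7,224.7]
def P(z,*p): return ray("top",T(*p),z).round(1)[:,:2].tolist()
print("end0",P(80,(181,73),(184,145)),"end",P(80,(85,81),(89,153)))
print("ring0",P(106,(216,102)),"ring",P(106,(118,110)))
E
```

```text
end0 [[530.8, 94.7], [473.4, 91.8]] end [[525.9, 171.8], [468.5, 167.2]]
ring0 [[503.5, 62.4]] ring [[498.8, 138.4]]
```

>>> servo_tool:
  plan:
    - [1,[-0.5,6,0],0]
    - [1,[-1,17,0],0]
    - [1,[-1.5,28,0],0]
    - [1,[-2,40,0],0]
    - [1,[-2.5,51,0],0]
    - [1,[-2.9,59,0],0]
    - [1,[-3.2,65,0],0]
    - [1,[-3.3,68,0],0]
    - [1,[-3.3,68,0],0]
    - [1,[-3.3,68,0],0]

```text
t: 6.38
ee_pos: [506.3, -21.7, 98.4]
orientation: [-2.169, -2.272, -0.001]
ft_force: [0.5, 4.5, 5.4]
width: 14.0
grasp_force: 30.0
```

```bash
python3 - <<'E'
from h import *
i=ctrl.get_image("top"); cv2.imwrite("pics/t3.png",i)
s=ctrl.get_image("scene"); cv2.imwrite("pics/s3.png",s)
a=cv2.resize(i[230:305,165:305],(784,420),interpolation=2) # x5.6
b=cv2.resize(s[190:290,215:355],None,fx=5.6,fy=5.6,interpolation=2)[:,:784]
cv2.imwrite("pics/d1.png",a); cv2.imwrite("pics/d2.png",b)
o=ctrl.get_obs(); print(o["ee_pos"],o["ft_force"],o["moment"],o["grasp_force"])
E
```

```text
[506.28259871 -21.69245332  98.41348219] [0.69958805 6.0057172  4.83996688] [ 0.73601579 -0.11112484  0.04461544] 29.998335242271423
```

View pics/d1.png

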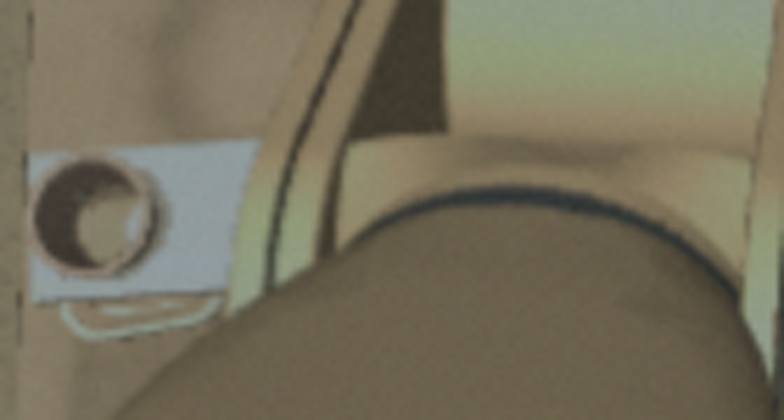

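View pics/d2.png

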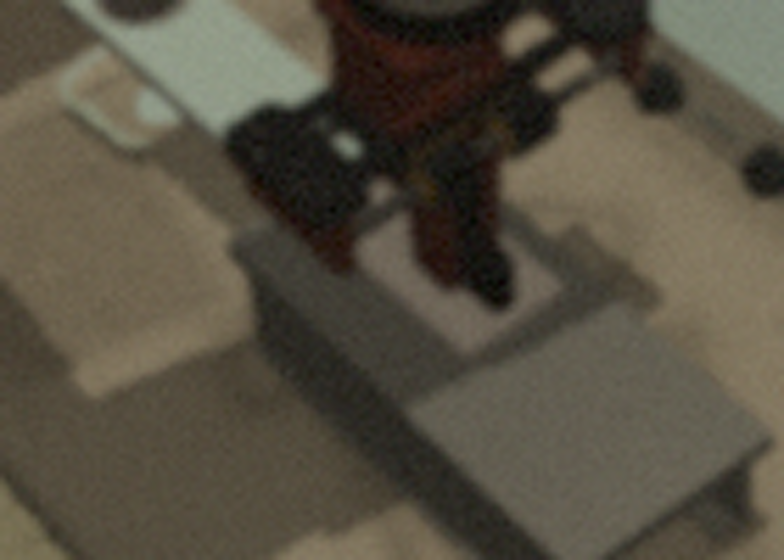

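The top crop puts the outer end at (28,154)–(32,302). In the scene crop, the inner end corners are at (470,352) and (562,285) and the stand's front near corner is at (238,242). The shaded boundary is just the arm's shadow.

```bash
python3 - <<'E'
from h import *
A=lambda z,*p:ray("top",np.array(p,float)/5.6+[164.6,229.6],z).round(1)[:,:2]
B=lambda z,*p:ray("scene",np.array(p,float)/5.6+[214.6,189.6],z).round(1)[:,:2]
print("outer",A(80,(28,154),(32,302)).tolist(),"ring",A(106,(97,218)).tolist())
print("inner sc",B(80,(470,352),(562,285)).tolist(),"stand sc front near,back near,back far",B(70,(238,242),(600,557),(772,440)).tolist())
C=lambda z,*p:ray("scene",np.array(p,float)/3+[219.7,189.7],z).round(1)[:,:2]
print("initial scene stand front near, back near",C(70,(110,130),(292,307)).tolist(),"line",C(80,(259,210),(307,173)).tolist(),"inner",C(80,(364,301),(412,260)).tolist())
E
```

```text
outer [[523.1, 240.9], [466.9, 237.4]] ring [[494.9, 205.3]]
inner sc [[484.9, -60.7], [538.2, -56.7]] stand sc front near,back near,back far [[448.9, 61.5], [464.6, -172.3], [557.4, -172.2]]
initial scene stand front near, back near [[447.1, 62.1], [451.3, -171.8]] line [[485.1, -89.3], [537.7, -84.3]] inner [[491.8, -207.5], [544.6, -202.0]]
```

>>> servo_tool:
  plan:
    - [1,[-0.1,3,0],0]
    - [1,[-0.2,5.5,0],0]
    - [1,[-0.3,7,0],0]
    - [1,[-0.3,7,0],0]
    - [1,[-0.3,7,0],0]
    - [1,[-0.3,7,0],0]
    - [1,[-0.3,7,0],0]
    - [1,[-0.3,7,0],0]

```text
t: 7.15
ee_pos: [506.2, -15.9, 98.4]
orientation: [2.169, 2.272, 0.0]
ft_force: [0.4, -4.2, 5.0]
width: 13.7
grasp_force: 30.0
```

```bash
python3 - <<'E'
from h import *
i=ctrl.get_image("top");s=ctrl.get_image("scene")
a=cv2.resize(i[230:305,165:255],(504,420),interpolation=2)
b=cv2.resize(s[190:290,260:310],(280,560),interpolation=2)
c=np.zeros((560,784,3),np.uint8); c[:420,:504]=a; c[:,504:]=b
cv2.imwrite("pics/e.png",c)
o=ctrl.get_obs(); print(o["ee_pos"],o["ft_force"],o["moment"],o["grasp_force"])
E
```

```text
[506.16262079 -15.90442446  98.40736643] [ 0.24295123 -3.77577338  5.24424479] [-0.69086019 -0.14392017  0.04844054] 29.99906212091446
```

View pics/e.png

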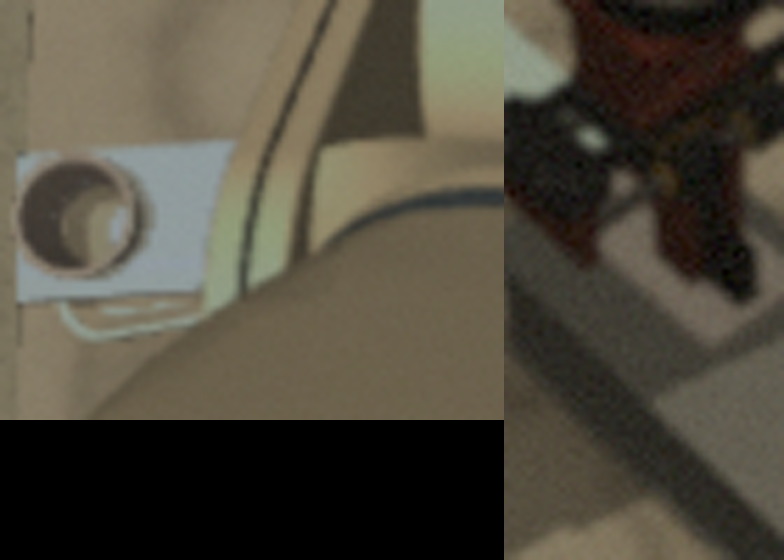

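The final view shows the board flat, its outer end at (15,156)–(19,304), and the inner near corner at (710,350) in the right-hand panel. I'll compute how far it moved.

```bash
python3 - <<'E'
from h import *
A=lambda z,*p:ray("top",np.array(p,float)/5.6+[164.6,229.6],z).round(1)[:,:2]
B=lambda z,*p:ray("scene",np.array(p,float)/5.6+[214.6,189.6],z).round(1)[:,:2]
print("outer",A(80,(15,156),(19,303)).tolist(),"ring",A(106,(80,216)).tolist(),"inner",B(80,(458,350)).tolist())
K=lambda f:cv2.cvtColor(f,6).astype(np.float32)
a,b=K(cv2.imread("pics/t3.png"))[255:285,166:200],K(ctrl.get_image("top"))[255:285,166:200]
# sub-pixel outer edge column on two row bands: old, new
for g in(a,b):
    for r in(slice(4,8),slice(22,26)):
        p=cv2.GaussianBlur(g,(3,3),0)[r].mean(0)[:10]; d=np.clip(np.diff(p),0,None); print(round(float((d*np.arange(9)).sum()/d.sum()),2),p.round().tolist())
E
```

```text
outer [[522.5, 246.0], [466.6, 242.4]] ring [[495.8, 211.7]] inner [[481.7, -56.5]]
3.27 [115.0, 114.0, 109.0, 112.0, 131.0, 143.0, 139.0, 126.0, 112.0, 97.0]
2.99 [112.0, 113.0, 116.0, 124.0, 137.0, 147.0, 150.0, 148.0, 143.0, 135.0]
0.8 [118.0, 125.0, 138.0, 140.0, 130.0, 114.0, 99.0, 88.0, 80.0, 73.0]
0.98 [114.0, 124.0, 141.0, 149.0, 149.0, 145.0, 139.0, 132.0, 124.0, 118.0]
```

The board moved about 5 mm, so roughly 2 mm remain.

>>> servo_tool:
  plan:
    - [1,[0,1,0],0]
    - [1,[0,2,0],0]
    - [1,[0,2,0],0]
    - [1,[0,2,0],0]
    - [1,[0,2,0],0]
    - [1,[0,2,0],0]

```text
t: 7.8
ee_pos: [506.1, -14.1, 98.4]
orientation: [2.169, 2.272, -0.0]
ft_force: [0.1, -5.2, 5.3]
width: 13.9
grasp_force: 30.0
```

```bash
python3 - <<'E'
from h import *
g=cv2.cvtColor(ctrl.get_image("top"),6).astype(np.float32)[255:285,164:200]
for r in(slice(4,8),slice(22,26)): print(cv2.GaussianBlur(g,(3,3),0)[r].mean(0)[:10].round().tolist())
o=ctrl.get_obs(); print(o["ee_pos"],o["ft_force"],o["qvel"].round(4),o["grasp_force"])
E
```

```text
[114.0, 115.0, 125.0, 138.0, 141.0, 131.0, 116.0, 101.0, 89.0, 80.0]
[112.0, 112.0, 122.0, 139.0, 149.0, 148.0, 145.0, 137.0, 129.0, 123.0]
[506.13232852 -14.0745633   98.40840104] [ 0.70494106 -5.1489251   5.16930328] [ 0.0007  0.0015 -0.0003  0.0011  0.0011  0.0002] 29.999142587184906
```

```bash
python3 -c "
from workcell import ctrl
print(ctrl.close_job())"
```

```text
the job is handed in; nothing more can be done
None
```

I pressed the timer button fully down and saw it back up. I then slid the board out about 153 mm and handed the job in at about 8 s, with the gripper holding it flat at about 30 N. From the images I estimate the line is within about 2 mm of the stand's edge and the ring within about 6 mm of the boat's centre; the line itself was hidden by the arm, and the hand-in returned no verdict.

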